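# Refit the water filter's spout in its push-in fitting

### The arm

A 6-joint arm with a two-finger parallel gripper is mounted at the origin on the work surface. World frame = base frame: x ahead of the robot, y to its left, z up, the work surface at z = 0. Lengths are in mm, angles in rad, forces in N, time in s.
With the tool pointing down it reaches from about 350 to 775 mm from the base axis. Payload 7.3 kg.
Tool frame: the origin (TCP) lies between the finger pads; the fingertips stand 25 mm ahead of it and the grasp point (between the pads) lies 6 mm ahead of it; z points along the fingers, y is the direction in which the jaws open and shut (so a half turn about z gives the same grasp; the last joint's range is limited). The gripper opens to 92 mm and grips with 3 to 60 N. Pads are 19 mm wide; open, the fingers measure 130 mm over their backs; the gripper's body (75 mm by 190 mm) begins 47 mm behind the grasp point.
Start: joints at [-1.485, 0.342, 1.524, -0, 1.275, -0.146], TCP at [120.629, -510.971, 251.741] pointing down, gripper open.
Joint ranges: [-2.53, 2.53], [-0.77, 2.02], [0.04, 2.7], [-1, 4.14], [0.28, 2.66], [-3.11, 3.11]. Speed limits (rad/s): [2.57, 2.57, 3.14, 3.14, 3.14, 3.14].

### API

Orientations are given as [roll, pitch, yaw] about the fixed x, y, z axes, in that order (R = Rz(yaw) Ry(pitch) Rx(roll)).
In Python, from plant import get_obs, capture, calibration, close_job gives the robot as it stands. The module is installed in compiled form; this text tells all that it offers.
- The arm moves only by the shell command python3 -m jog 'ROWS'. ROWS is JSON, one flat list of numbers, 5 for each row, row after row: the closure, from 0 (fully open) to 1 (shut), then the shift along the tool's x, y, z in mm, then the turn about the tool's z in degrees. In form: [fingers, tx, ty, tz, yaw, fingers, tx, ty, tz, yaw, ...]. A call has 1 to 5 rows; each row shifts and turns the pose as measured when the row begins, along the tool's axes as they then stand; what a row does not reach is not made up. A row lasts 1/10 s, in which the tool goes at most 50 mm and 8.59 degrees, less where a joint would pass 70% of its speed; a pose out of reach is approached as far as the arm can. A call is refused whole if a number of a shift passes 50 or a number of a turn 8.59, either way. A call with a gripper value outside its range is refused whole. The fingers move at their own pace and stop on an object; the grip force is fixed at half the most. Time passes only in rows, so rows that do not move let the fingers close. It gives the time, the measured TCP pose, the force and the opening at its end, in the units of the state.
- get_obs(): the state, without advancing time (a new reading comes with each control period).
- capture(name): name is "side" or "top"; returns (picture, depth): 480x640x3 uint8, red, green, blue; 480x640 float32, mm along the optical axis (not along the pixel's ray), 0 where there is no reading.
- calibration(name): a dict with "fovy" (degrees; the focal length in pixels is half the picture's height over the tangent of half this angle, whatever the lens; pixels are square), "cx", "cy" (the principal point, pixels), "R" (3x3) and "t" (3): a world point X has camera coordinates R X + t. Camera axes: x right, y down, z forward; pixel columns grow to the right and rows downward; lengths in mm; the calibration is good to about 2 mm. A picture is of the moment at which its call begins. calibration takes no time and is no camera call.
- close_job(): hands the job in, once; it reports no verdict.
The state is a dict: "time": time; "joint_positions": joint angles; "dq": joint speeds; "tau": joint torques, N m; "tool_pos": TCP position; "tcp_rot": TCP orientation; "contact_force": force on the tool from outside, world axes, zero at the start; "moment": the same for the moment, N m; "grip_width": finger opening in mm.
Only numpy, scipy, OpenCV 4.12 (cv2) and the standard library are available. Lean on these libraries where they do the work, as an engineer would, in place of code of your own. Each camera call takes 0.05 s, during which the arm holds its last target.

### The job

Take the rinsed spout out of its stand and push it, nose down, into the push-in fitting on top of the water filter until its bead has snapped past the grip. Then tug it gently upwards so that the grip catches the bead and draws the blue release collar fully up, and let go, leaving the spout standing locked in the filter; never force the fitting, and leave the mug, bowl and soap bottle where they are.

Things in the scene. Friction and masses are not known exactly. Their poses are not given: they have to be found in the camera images.
- spout: Loose spout, about 90 g, upright; origin at the tip of its nose, z up the stem, x towards the outlet. From the tip up: steel nose cone, 10 mm wide widening to a 19 mm bead at 8-14 mm; square shoulder; 14 mm stem from 14 to 50 mm; 32 mm flange at 50-54 mm; black grip block at 54-90 mm, 26 mm along x, 22 mm along y. Any turn about the vertical is fine in the filter.
- spout_grip (a point): Centre of the spout's flat-sided black grip block, 72 mm above the nose tip. Grip it from above across its y sides (22 mm apart): the outlet, a 12 mm steel tube, leaves its +x side 10 mm above this point and reaches 66 mm out.
- stand: Fixed white rinse stand, origin under its centre: a 90 mm square plate on four posts, top face 62 mm up, with a 22.5 mm hole in the middle through which the spout hangs, resting on its flange (nose tip 12 mm above the counter). Lift the spout straight up by 60 mm or more to clear it.
- filter: Fixed round white water filter, 124 mm across, 110 mm tall, origin under its centre, z up. On its top centre stands a grey push-in fitting 39 mm across with an orange and blue release collar (38 mm across, 21 mm bore) around the mouth. The spout stands upright on the filter's axis when in. more than 35 N of push or pull on the filter spoils it.
- port (a point): Centre of the filter's top face, 110 mm above the counter, on the fitting's axis. All fitting heights are counted from here plus s: the fitting stands s = 0 to 10 mm high, which is not measured and must be found by touch. Socket floor: 2 mm + s, hard. Sprung steel grip jaws: 20-24 mm + s, collar top 34 mm + s, with the collar down; both 6 mm higher with it up.
- mouth (a point): Nominal mouth of the fitting: 34 mm above the port point (true mouth s higher, plus the collar's height). Pushed in, the nose meets the jaws and carries the collar down; 8-18 N spreads the jaws (nose tip about 12 mm + s over the port), then the bead slides through with 3-6 N and snaps free below 6 mm + s; 4 mm further the nose stops hard on the socket floor.
- collar (a joint): Height of the blue collar: 0 pushed in, 0.006 m fully up (locked). It stays where it is left. Tugging the snapped-in spout up, the shoulder catches under the jaws and the collar follows with 5-8 N, then stops hard after 6 mm, nose tip at 12 mm + s above the port. The grip then holds the released spout there.
- mug: White mug, 76 mm across and 85 mm tall, bystander; origin under its centre.
- bowl: Blue bowl, 110 mm across and 50 mm tall, bystander; origin under its centre.
- soap: Green soap bottle, 54 mm across and 140 mm tall, bystander; origin under its centre.
There are look-alikes about, which are no part of the job. Leave any green look-alike of the filter alone.

How it is judged (in metres and radians):
On the way, in this order (a step that is already met when the one before it is completed fails the run):
1. the spout is lifted clear of the stand (z of spout in the frame of stand above 0.065 m), for 0.1 s.
2. the spout is pushed down into the fitting: nose within 14.5 mm of the filter's top face, within 3 mm of its axis, collar carried down (under 2 mm) (z of spout in the frame of port below 0.0145 m and horizontal distance between spout and port below 0.003 m and value of joint collar below 0.002 m), for 0.1 s.
3. the collar is drawn up by at least 5 mm with the spout's bead still under the grip (value of joint collar above 0.005 m and z of spout in the frame of port below 0.0245 m and horizontal distance between spout and port below 0.004 m), for 0.1 s.
At the end, for the whole second after the job is handed in: The collar stands at least 5 mm up, the spout's nose is less than 24.5 mm above the filter's top face and within 4 mm of its axis (bead under the grip), the spout is upright within 0.12 rad, at rest and released (all of step 3 and angle between spout's own z axis and vertical below 0.12 rad and linear speed of spout below 0.02 m/s and contact force between the fingers and spout below 0.1 N); the robot touches nothing.
It fails at once if the spout pushes or pulls the filter with more than 35 N (contact force between spout and filter above 35 N).
It fails at once if the robot presses on the filter with more than 35 N (contact force between any of the fingers, the arm and filter above 35 N).
It fails at once if the mug, bowl or soap bottle is moved by more than 20 mm or tipped (distance of any of mug, bowl, soap from where it was at the start of the episode above 0.02 m or angle between any of mug, bowl, soap's own z axis and vertical above 0.3 rad).
It also fails if it takes over 72 s, if anything falls off the work surface, if the arm or the gripper's body presses on something with over 40 N, if the wrist force passes 120 N, or if a joint passes its speed limit or range.

## Working session

There is one attempt and no reset: what is moved stays moved. The work goes in short steps, Python scripts to look and compute and a shell command to move; the robot and the scene stay as the last step left them, time stands still between calls to the robot, and variables do not carry over. Pictures are saved under pics/ and viewed, and the job is handed in when it is done.

```bash
mkdir -p pics; python3 - <<'E'
from plant import *
import cv2,numpy as np
for n in("top","side"):
    p,d=capture(n);np.save(f"pics/{n}0.npy",d);cv2.imwrite(f"pics/{n}0.png",p[:,:,::-1]);c=calibration(n);print(n,c)
print(get_obs())
E
```

```text
top {'fovy': 50.440354857795626, 'cx': 317.935736222512, 'cy': 242.6557553775051, 'R': array([[ 0.01252408, -0.99991224, -0.00431903],
       [-0.97914876, -0.01138793, -0.20282508],
       [ 0.2027581 ,  0.00676917, -0.97920546]]), 't': array([-11.42975486, 631.77964507, 928.9021961 ])}
side {'fovy': 48.046941810965606, 'cx': 322.00263295839727, 'cy': 239.24497131041855, 'R': array([[ 0.99841464, -0.05486426,  0.01257446],
       [-0.01767631, -0.51771591, -0.85536997],
       [ 0.05343924,  0.85379163, -0.51786494]]), 't': array([-627.45671205,  102.26157494, 1261.72032017])}
{'time': 0.1, 'joint_positions': array([-1.48501503e+00,  3.42634905e-01,  1.52491321e+00, -7.16358993e-06,
        1.27537167e+00, -1.45999104e-01]), 'dq': array([ 0.00131189, -0.00082313, -0.00109135, -0.00096775,  0.0008169 ,
       -0.00217238]), 'tau': array([ 1.70973122e-03, -4.32003200e+01, -2.44694263e+01,  7.18804006e-02,
        5.25249972e-02, -5.10034954e-05]), 'tool_pos': array([ 120.59069551, -510.63578066,  251.1267349 ]), 'tcp_rot': array([-3.14027865e+00, -1.86294174e-04,  2.31782365e-01]), 'contact_force': array([-1.29434439, -0.05645543,  0.38758981]), 'moment': array([ 0.01216091,  0.02181047, -0.01405587]), 'grip_width': 91.49086099374729}
```

View pics/top0.png

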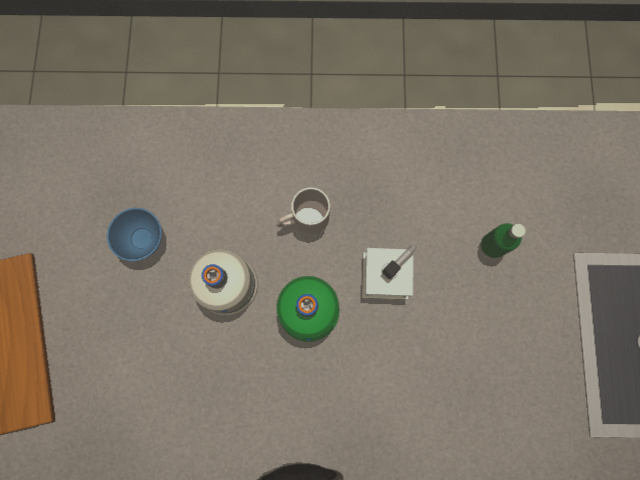

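View pics/side0.png

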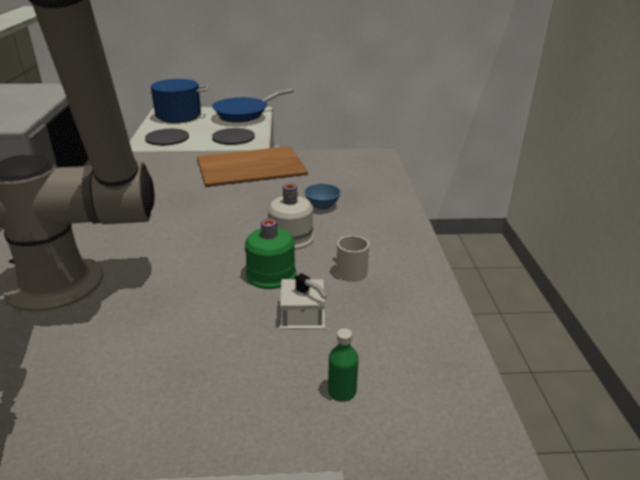

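The white filter with its fitting is at top (220,280) and side (290,215). The green one at top (308,308) is the look-alike to leave alone. The stand and spout are at top (388,273), with the outlet running to (413,248). Next I'll check enlarged crops and measure.

```bash
cat > h.py <<'E'
import numpy as np,cv2
from plant import *
def K(n):
    c=calibration(n);f=240/np.tan(np.radians(c["fovy"]/2));return c,f
def ray(n,u,v):
    c,f=K(n);R=np.array(c["R"]);t=np.array(c["t"])
    return -R.T@t, R.T@np.array([(u-c["cx"])/f,(v-c["cy"])/f,1])
def onz(n,u,v,z):
    o,d=ray(n,u,v);return (o+d*(z-o[2])/d[2]).round(1)
def proj(n,X):
    c,f=K(n);p=np.array(c["R"])@np.array(X)+c["t"];return (p[:2]/p[2]*f+[c["cx"],c["cy"]]).round(1)
def tri(a,b):
    (o1,d1),(o2,d2)=ray("top",*a),ray("side",*b)
    s=np.linalg.lstsq(np.c_[d1,-d2],o2-o1,rcond=None)[0]
    p,q=o1+s[0]*d1,o2+s[1]*d2;return ((p+q)/2).round(1),np.linalg.norm(p-q).round(1)
E
python3 - <<'E'
from h import *
a=cv2.imread("pics/top0.png");b=cv2.imread("pics/side0.png")
z=lambda im,x,y,w,h,k:cv2.resize(im[y:y+h,x:x+w],(w*k,h*k),interpolation=cv2.INTER_CUBIC)
r1=np.hstack([z(a,180,235,80,80,5),z(a,350,235,80,80,5)])
cv2.imwrite("pics/crop1.png",r1)
r2=np.hstack([z(b,255,170,80,80,5),z(b,265,260,80,80,5)]);cv2.imwrite("pics/crop2.png",r2)
E
```

```text
(no output)
```

View pics/crop1.png

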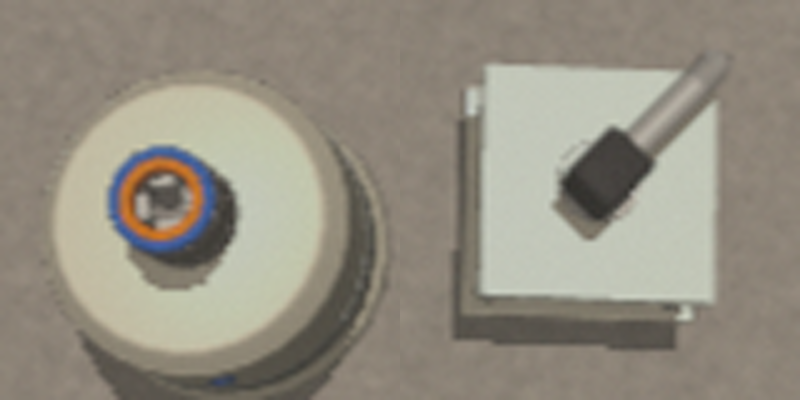

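View pics/crop2.png

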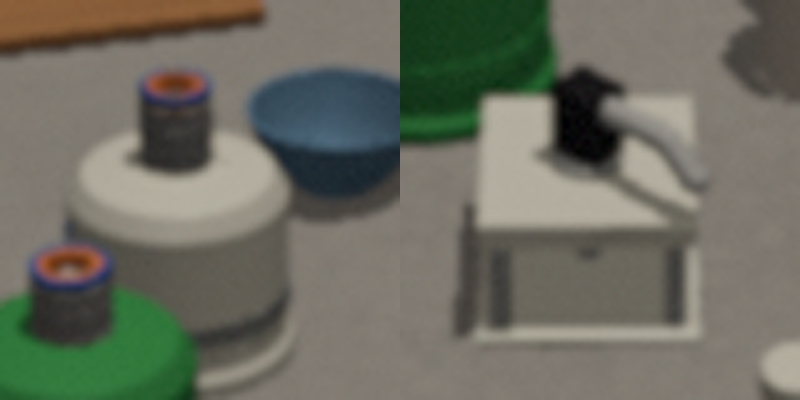

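The crops confirm it. The left one shows the white filter with the blue/orange collar at about (212,275), and the right one shows the spout block at about (391,270) with its tube pointing up and to the right. I'll measure these with masks.

```bash
python3 - <<'E'
from h import *
def blobs(n,lo,hi,box):
    im=cv2.imread(f"pics/{n}0.png");hs=cv2.cvtColor(im,cv2.COLOR_BGR2HSV)
    m=cv2.inRange(hs,lo,hi);mm=np.zeros_like(m);x,y,w,h=box;mm[y:y+h,x:x+w]=m[y:y+h,x:x+w];return mm
d=np.load("pics/top0.npy")
blue=blobs("top",(105,90,40),(130,255,255),(195,255,40,40))
ys,xs=np.nonzero(blue);c,r=cv2.minEnclosingCircle(np.c_[xs,ys].astype(np.float32));print("top blue",c,r,len(xs),cv2.boundingRect(np.c_[xs,ys]))
c0,f=K("top")
# height from depth of ring pixels
def pt(u,v,z,n="top"):
    c,f=K(n);return np.array(c["R"]).T@(np.array([(u-c["cx"])/f*z,(v-c["cy"])/f*z,z])-c["t"])
P=np.array([pt(x,y,d[y,x]) for x,y in zip(xs,ys)]);print(np.percentile(P[:,2],[5,25,50,75,95]))
print("diam mm",[2*r*800/f])
ob=blobs("side",(105,70,40),(140,255,255),(275,175,32,30))
ys,xs=np.nonzero(ob);print("side blue",cv2.boundingRect(np.c_[xs,ys]),len(xs))
im=cv2.imread("pics/side0.png");hs=cv2.cvtColor(im,cv2.COLOR_BGR2HSV)
sm=(((hs[...,0]<15)|(hs[...,0]>105))&(hs[...,1]>90)).astype(np.uint8);sm2=np.zeros_like(sm);sm2[178:200,278:305]=sm[178:200,278:305]
ys,xs=np.nonzero(sm2);br=cv2.boundingRect(np.c_[xs,ys]);print("side ring",br);sc=(br[0]+(br[2]-1)/2,br[1]+(br[3]-1)/2)
tc=c
print("tri collar",tri(tc,sc))
for z in(144,150,155): print(z,onz("top",*tc,z),onz("side",*sc,z))
# spout block
v=hs; t=cv2.imread("pics/top0.png");g=t.max(2);m=np.zeros(g.shape,np.uint8);m[255:285,378:405]=(g[255:285,378:405]<75)
ys,xs=np.nonzero(m);rect=cv2.minAreaRect(np.c_[xs,ys].astype(np.float32));print("block",rect,len(xs))
P=np.array([pt(x,y,d[y,x]) for x,y in zip(xs,ys)]);top=P[:,2]>96;print(np.percentile(P[:,2],[5,50,95]),P[top].mean(0),top.sum())
rt=cv2.minAreaRect(P[top][:,:2].astype(np.float32));print(rt)
# plate
w=np.zeros(g.shape,np.uint8);w[244:304,360:418]=(t.min(2)[244:304,360:418]>165)
ys,xs=np.nonzero(w);rp=cv2.minAreaRect(np.c_[xs,ys].astype(np.float32));print("plate",rp,onz("top",*rp[0],62))
Q=np.array([pt(x,y,d[y,x]) for x,y in zip(xs,ys)]);s=abs(Q[:,2]-62)<6;print(Q[s].mean(0),cv2.minAreaRect(Q[s][:,:2].astype(np.float32)))
# outlet
sel=[]
for y in range(238,272):
  for x in range(392,425):
    p=pt(x,y,d[y,x])
    if d[y,x]>0 and 80<p[2]<108 and not m[y,x]: sel.append(p)
sel=np.array(sel);print(len(sel));print(cv2.fitLine(sel[:,:2].astype(np.float32),cv2.DIST_HUBER,0,.01,.01).ravel(),sel[:,:2].max(0),sel[:,:2].min(0))
# white filter top circle
w=np.zeros(g.shape,np.uint8);w[240:320,180:262]=(t.min(2)[240:320,180:262]>100)
ys,xs=np.nonzero(w);Q=np.array([pt(x,y,d[y,x]) for x,y in zip(xs,ys)]);s=abs(Q[:,2]-110)<3;print("ftop",s.sum(),cv2.minEnclosingCircle(Q[s][:,:2].astype(np.float32)),np.median(Q[s][:,2]))
E
```

```text
top blue (212.0, 274.5) 10.594910621643066 86 (202, 265, 21, 20)
[150.64209622 152.36893851 153.67745754 154.45448604 156.09330644]
diam mm [np.float64(33.26763049832412)]
side blue (284, 189, 12, 2) 13
side ring (284, 185, 11, 6)
tri collar (array([553.5, 180.4, 152.6]), np.float64(2.0))
144 [555.7 182.4 144. ] [552.5 198.  144. ]
150 [554.9 181.1 150. ] [552.5 185.5 150. ]
155 [554.2 180.  155. ] [552.6 175.1 155. ]
block ((390.75006103515625, 269.7500305175781), (10.60660171508789, 15.55634880065918), 45.0) 176
[ 72.6252593  101.49048318 104.66180046] [ 576.61448596 -141.01994466  102.0147957 ] 142
((576.8719482421875, -141.11607360839844), (18.25063705444336, 24.937679290771484), 45.035953521728516)
plate ((388.0, 273.0), (50.0, 48.0), 90.0) [ 574.2 -139.8   62. ]
[ 574.85890132 -139.59534024   62.22210036] ((578.2302856445312, -142.45960998535156), (87.9761962890625, 88.86276245117188), 88.34719848632812)Traceback (most recent call last):
  File "<stdin>", line 35, in <module>
  File "<stdin>", line 11, in pt
  File "h.py", line 4, in K
    c=calibration(n);f=240/np.tan(np.radians(c["fovy"]/2));return c,f
ValueError: time passes only in moves, steps and waits
```

```bash
python3 - <<'E'
import pickle
from plant import calibration
pickle.dump({n:calibration(n) for n in("top","side")},open("cal.pkl","wb"))
E
cat > h2.py <<'E'
import pickle
CAL=pickle.load(open("cal.pkl","rb"))
E
sed -i 's/c=calibration(n);/c=CAL[n];/; 2i import pickle\nCAL=pickle.load(open("cal.pkl","rb"))' h.py
cat >> h.py <<'E'
def cloud(n,d):
    c,f=K(n);v,u=np.mgrid[:480,:640];P=np.dstack([(u-c["cx"])/f*d,(v-c["cy"])/f*d,d])
    return (P-c["t"])@np.array(c["R"])
E
python3 - <<'E'
from h import *
d=np.load("pics/top0.npy");P=cloud("top",d);t=cv2.imread("pics/top0.png")
sub=P[238:272,392:425].reshape(-1,3);g=t.max(2)[238:272,392:425].ravel()
sel=sub[(sub[:,2]>75)&(sub[:,2]<110)&(g>85)]
print(len(sel));l=cv2.fitLine(sel[:,:2].astype(np.float32),cv2.DIST_HUBER,0,.01,.01).ravel();print(l,np.degrees(np.arctan2(l[1],l[0])),sel.max(0),sel.min(0))
q=P[240:320,180:262].reshape(-1,3);s=abs(q[:,2]-110)<3;print("ftop",s.sum(),cv2.minEnclosingCircle(q[s][:,:2].astype(np.float32)),np.median(q[s][:,2]))
s=q[:,2]>148;print("collar",s.sum(),cv2.minEnclosingCircle(q[s][:,:2].astype(np.float32)),q[s].mean(0),cv2.minAreaRect(q[s][:,:2].astype(np.float32)))
# green one as check on collar height
q=P[280:345,275:345].reshape(-1,3);s=q[:,2]>140;print("green collar",s.sum(),np.percentile(q[s],[25,50,75],axis=0)[:,2])
# colour mask of full ring in top
hs=cv2.cvtColor(t,cv2.COLOR_BGR2HSV)[255:295,195:235];m=((hs[...,0]>100)|(hs[...,0]<16))&(hs[...,1]>100);
cs,_=cv2.findContours(m.astype(np.uint8),cv2.RETR_EXTERNAL,cv2.CHAIN_APPROX_NONE);c=max(cs,key=cv2.contourArea);e=cv2.fitEllipse(c);print("ell",e[0][0]+195,e[0][1]+255,e[1:]);
cc=(e[0][0]+195,e[0][1]+255);print(onz("top",*cc,154),onz("top",*cc,150))
print(proj("top",[554,180,110]))
dd=np.load("pics/side0.npy");S=cloud("side",dd)
q=S[178:194,280:300].reshape(-1,3);s=(q[:,2]>140);print("side cloud",s.sum(),cv2.minAreaRect(q[s][:,:2].astype(np.float32)),np.percentile(q[s][:,2],[50,90]))
q=S[270:300,290:320].reshape(-1,3);s=(q[:,2]>97);print("side block",s.sum(),q[s].mean(0))
E
```

```text
163
[   0.70977664   -0.7044268   603.7044     -167.75935   ] -44.783253 [ 625.63088819 -142.72970077  103.24507693] [ 584.28151641 -189.04815208   82.75738796]
ftop 921 ((554.0639038085938, 180.9504852294922), 49.51210021972656) 108.91375282036
collar 291 ((496.66949462890625, 94.54267883300781), 124.21487426757812) [542.5419676  162.5493554  238.51119506] ((505.2865905761719, 89.90391540527344), (247.84109497070312, 36.66160583496094), 61.7054328918457)
green collar 267 [142.82851858 143.93389504 145.20387075]
ell 211.98393440246582 274.5842876434326 ((19.345645904541016, 20.116397857666016), 62.98989486694336)
[554.2 180.3 154. ] [554.7 181.1 150. ]
[217.1 278.1]
side cloud 142 ((549.12744140625, -428.03564453125), (1261.0989990234375, 35.70033264160156), 89.44275665283203) [151.65252049 155.55623879]
side block 163 [ 586.48345286 -158.62063305  105.03706079]
```

```bash
cat > plan.py <<'E'
import sys
from h import *
def plan(x,y,z,yawdeg,fing,n):
    o=get_obs();p=np.array(o["tool_pos"]);yw=o["tcp_rot"][2]
    print("at",p.round(2),"rot deg",np.degrees(o["tcp_rot"]).round(2),"F",o["contact_force"].round(1),"w",round(o["grip_width"],1),"t",round(o["time"],2))
    dp=np.array([x,y,z])-p; dy=(np.radians(yawdeg)-yw+np.pi)%(2*np.pi)-np.pi
    out=[]
    for i in range(n):
        a=yw+dy*i/n; d=dp/n
        tx=d[0]*np.cos(a)+d[1]*np.sin(a); ty=d[0]*np.sin(a)-d[1]*np.cos(a)
        out.append([fing,round(tx,1),round(ty,1),round(-d[2],1),round(-np.degrees(dy)/n,2)])
    print(out)
if __name__=="__main__": a=list(map(float,sys.argv[1:]));plan(*a[:5],int(a[5]))
E
python3 plan.py 577 -141 190 -45 0 14
```

```text
at [ 120.59 -510.64  251.13] rot deg [-1.7992e+02 -1.0000e-02  1.3280e+01] F [-1.3 -0.1  0.4] w 91.5 t 0.1
[[0.0, np.float64(37.8), np.float64(-18.2), np.float64(4.4), np.float64(4.16)], [0.0, np.float64(36.4), np.float64(-20.9), np.float64(4.4), np.float64(4.16)], [0.0, np.float64(34.8), np.float64(-23.5), np.float64(4.4), np.float64(4.16)], [0.0, np.float64(33.0), np.float64(-25.9), np.float64(4.4), np.float64(4.16)], [0.0, np.float64(31.0), np.float64(-28.3), np.float64(4.4), np.float64(4.16)], [0.0, np.float64(28.9), np.float64(-30.4), np.float64(4.4), np.float64(4.16)], [0.0, np.float64(26.6), np.float64(-32.5), np.float64(4.4), np.float64(4.16)], [0.0, np.float64(24.1), np.float64(-34.3), np.float64(4.4), np.float64(4.16)], [0.0, np.float64(21.6), np.float64(-36.0), np.float64(4.4), np.float64(4.16)], [0.0, np.float64(18.9), np.float64(-37.4), np.float64(4.4), np.float64(4.16)], [0.0, np.float64(16.2), np.float64(-38.7), np.float64(4.4), np.float64(4.16)], [0.0, np.float64(13.3), np.float64(-39.8), np.float64(4.4), np.float64(4.16)], [0.0, np.float64(10.4), np.float64(-40.6), np.float64(4.4), np.float64(4.16)], [0.0, np.float64(7.4), np.float64(-41.3), np.float64(4.4), np.float64(4.16)]]
```

```bash
sed -i 's/round(tx,1),round(ty,1),round(-d\[2\],1),round(-np.degrees(dy)\/n,2)/*[float(q) for q in (round(tx,1),round(ty,1),round(-d[2],1),round(-np.degrees(dy)\/n,2))]/' plan.py
python3 -m jog '[0,38,-18,0,4.2,0,36,-21,0,4.2,0,35,-23,0,4.2,0,33,-26,0,4.2,0,31,-28,0,4.2]'
python3 -m jog '[0,29,-30,5,4.2,0,27,-32,5,4.2,0,24,-34,5,4.2,0,22,-36,5,4.2,0,19,-37,5,4.2]'
python3 plan.py 577 -141 180 -45 0 5
```

```text
time: 0.6
tool_pos: [285.6, -378.9, 248.7]
tcp_rot: [-3.138, 0.003, -0.158]
contact_force: [-0.6, 0.1, 0.4]
grip_width: 91.9
time: 1.1
tool_pos: [459.0, -247.5, 222.6]
tcp_rot: [-3.139, 0.005, -0.541]
contact_force: [0.4, -1.2, -0.7]
grip_width: 91.4
at [ 458.97 -247.55  222.64] rot deg [-179.88    0.27  -30.98] F [ 0.4 -1.2 -0.7] w 91.4 t 1.1
[[0.0, 9.3, -30.4, 8.5, 2.8], [0.0, 7.8, -30.8, 8.5, 2.8], [0.0, 6.3, -31.2, 8.5, 2.8], [0.0, 4.7, -31.4, 8.5, 2.8], [0.0, 3.2, -31.6, 8.5, 2.8]]
```

```bash
python3 -m jog '[0,9,-30,8,2.8,0,8,-31,8,2.8,0,6,-31,8,2.8,0,5,-31,8,2.8,0,3,-31,8,2.8]'
python3 -m jog '[0,0,0,0,0]'
python3 plan.py 576.8 -141 93 -45 0 4
python3 - <<'E'
from h import *
p,d=capture("side");cv2.imwrite("pics/s1.png",p[:,:,::-1])
E
```

```text
time: 1.6
tool_pos: [581.2, -135.4, 179.4]
tcp_rot: [3.142, 0.008, -0.794]
contact_force: [1.0, -1.3, 1.2]
grip_width: 91.6
time: 1.7
tool_pos: [582.5, -132.4, 177.5]
tcp_rot: [3.141, 0.01, -0.791]
contact_force: [-0.1, -0.3, 0.6]
grip_width: 91.8
at [ 582.51 -132.45  177.47] rot deg [179.99   0.58 -45.35] F [-0.1 -0.3  0.6] w 91.8 t 1.7
[[0.0, 0.5, 2.5, 21.1, -0.09], [0.0, 0.5, 2.5, 21.1, -0.09], [0.0, 0.5, 2.5, 21.1, -0.09], [0.0, 0.5, 2.5, 21.1, -0.09]]
```

View pics/s1.png

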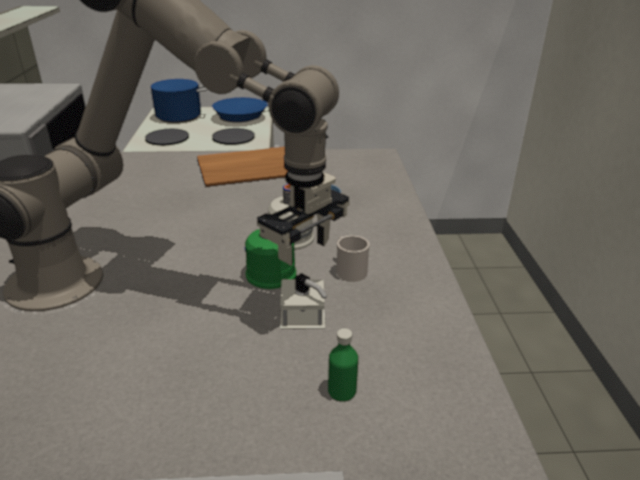

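The gripper is above the stand with the jaws along the 45° diagonal across the block at (302,284), and it clears everything. Lowering now.

```bash
python3 -m jog '[0,1,3,25,0,0,0,3,25,0,0,0,2,20,0,0,0,1,10,0,0,0,0,0,0]'
python3 plan.py 576.8 -141 93 -45 0 1
```

```text
time: 2.25
tool_pos: [572.8, -144.1, 97.0]
tcp_rot: [3.14, 0.008, -0.789]
contact_force: [0.1, 0.0, -0.3]
grip_width: 91.5
at [ 572.8  -144.09   96.98] rot deg [179.88   0.47 -45.23] F [ 0.1  0.  -0.3] w 91.5 t 2.25
[[0.0, 0.6, -5.0, 4.0, -0.23]]
```

```bash
python3 -m jog '[0,1,-4,4,0,0,0,0,0,0]'
python3 plan.py 576.8 -141 93 -45 0 1
```

```text
time: 2.45
tool_pos: [576.9, -143.0, 94.3]
tcp_rot: [3.14, 0.006, -0.79]
contact_force: [-0.1, 0.3, -0.1]
grip_width: 92.1
at [ 576.91 -142.98   94.34] rot deg [179.92   0.36 -45.28] F [-0.1  0.3 -0.1] w 92.1 t 2.45
[[0.0, -1.5, -1.3, 1.3, -0.28]]
```

```bash
python3 -m jog '[0,-1.5,-1.5,1,0,0,0,0,0,0]'
python3 -m jog '[1,0,0,0,0,1,0,0,0,0,1,0,0,0,0,1,0,0,0,0,1,0,0,0,0]'
python3 -m jog '[1,0,0,0,0,1,0,0,0,0,1,0,0,0,0]'
python3 plan.py 576.8 -141 93 -45 0 1
```

```text
time: 2.65
tool_pos: [577.9, -140.9, 94.9]
tcp_rot: [3.141, 0.004, -0.79]
contact_force: [-0.3, 1.1, -0.5]
grip_width: 91.9
time: 3.15
tool_pos: [578.5, -140.8, 96.1]
tcp_rot: [-3.141, 0.002, -0.789]
contact_force: [-0.2, 0.1, 0.4]
grip_width: 56.7
time: 3.45
tool_pos: [578.4, -140.8, 96.0]
tcp_rot: [-3.141, 0.002, -0.789]
contact_force: [-0.1, -0.6, -0.7]
grip_width: 32.2
at [ 578.45 -140.83   95.99] rot deg [-1.7997e+02  1.0000e-01 -4.5220e+01] F [-0.1 -0.6 -0.7] w 32.2 t 3.45
[[0.0, -1.0, 1.3, 3.0, -0.22]]
```

```bash
python3 -m jog '[1,-1,0.5,2,0,1,0,0,0,0,1,0,0,0,0,1,0,0,0,0,1,0,0,0,0]'
python3 plan.py 576.8 -141 93 -45 0 1
```

```text
time: 3.95
tool_pos: [577.3, -140.4, 93.7]
tcp_rot: [-3.141, 0.002, -0.789]
contact_force: [-0.0, 0.7, 0.1]
grip_width: 21.8
at [ 577.25 -140.43   93.7 ] rot deg [-1.7997e+02  1.1000e-01 -4.5220e+01] F [-0.   0.7  0.1] w 21.8 t 3.95
[[0.0, 0.1, 0.7, 0.7, -0.22]]
```

Gripped: the opening is 21.8 mm, and the block is 22 mm across. Lifting straight up.

```bash
python3 -m jog '[1,0,0,-10,0,1,0,0,-20,0,1,0,0,-30,0,1,0,0,-30,0,1,0,0,-30,0]'
python3 -m jog '[1,0,0,-30,0,1,0,0,-30,0,1,0,0,-10,0,1,0,0,0,0]'
python3 - <<'E'
from h import *
for n in("top","side"):
    p,d=capture(n);cv2.imwrite(f"pics/{n}2.png",p[:,:,::-1])
E
python3 plan.py 554.1 180.5 285 -45 1 9
```

```text
time: 4.45
tool_pos: [575.2, -140.0, 214.4]
tcp_rot: [3.138, 0.011, -0.79]
contact_force: [0.1, -1.4, -1.0]
grip_width: 21.8
time: 4.85
tool_pos: [576.5, -140.5, 293.9]
tcp_rot: [-3.141, 0.003, -0.789]
contact_force: [-0.2, 0.6, -0.9]
grip_width: 21.7
at [ 575.96 -140.27  291.84] rot deg [179.93   0.33 -45.23] F [ 0.6  0.5 -1.1] w 21.9 t 4.95
[[1.0, -27.0, -23.4, 0.8, -0.03], [1.0, -27.0, -23.4, 0.8, -0.03], [1.0, -27.0, -23.4, 0.8, -0.03], [1.0, -27.0, -23.4, 0.8, -0.03], [1.0, -27.0, -23.4, 0.8, -0.03], [1.0, -27.0, -23.4, 0.8, -0.03], [1.0, -27.0, -23.4, 0.8, -0.03], [1.0, -26.9, -23.5, 0.8, -0.03], [1.0, -26.9, -23.5, 0.8, -0.03]]
```

View pics/side2.png

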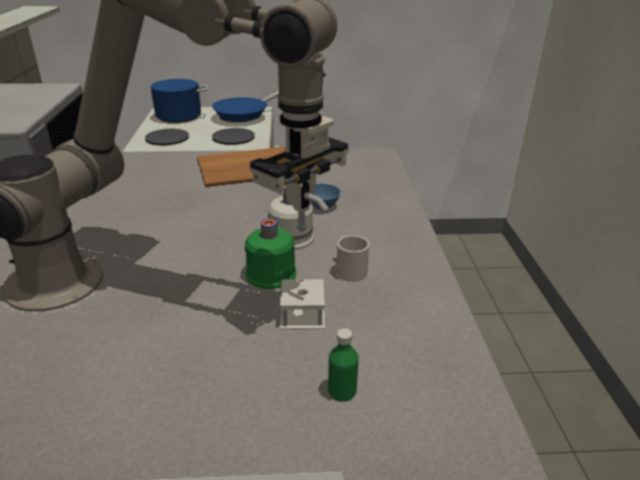

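The spout is held and clear of the stand, with its stem visible at about (303,230). Carrying it over the filter now.

```bash
python3 -m jog '[1,-14,-12,0,0,1,-27,-23,0,0,1,-27,-23,0,0,1,-27,-23,0,0,1,-27,-23,0,0]'
python3 -m jog '[1,-27,-23,0,0,1,-27,-23,0,0,1,-27,-23,0,0,1,-14,-12,0,0,1,0,0,0,0]'
python3 plan.py 554.1 180.5 265 -45 1 2
```

```text
time: 5.45
tool_pos: [560.1, 24.4, 282.7]
tcp_rot: [3.131, 0.02, -0.797]
contact_force: [1.2, 0.7, -0.8]
grip_width: 21.7
time: 5.95
tool_pos: [543.8, 163.1, 275.0]
tcp_rot: [3.12, 0.034, -0.79]
contact_force: [-0.1, 0.3, -0.8]
grip_width: 22.1
at [543.79 163.13 274.96] rot deg [178.75   1.96 -45.25] F [-0.1  0.3 -0.8] w 22.1 t 5.95
[[1.0, -2.5, -9.8, 5.0, -0.13], [1.0, -2.5, -9.8, 5.0, -0.13]]
```

```bash
python3 -m jog '[1,-2,-10,0,0,1,-2,-9,0,0,1,0,0,0,0,1,0,0,0,0,1,0,0,0,0]'
python3 plan.py 554.1 180.5 265 -45 1 2
```

```text
time: 6.45
tool_pos: [554.5, 179.2, 271.5]
tcp_rot: [3.115, 0.037, -0.791]
contact_force: [0.1, 0.4, -1.2]
grip_width: 22.1
at [554.53 179.23 271.48] rot deg [178.45   2.11 -45.34] F [ 0.1  0.4 -1.2] w 22.1 t 6.45
[[1.0, -0.6, -0.3, 3.2, -0.17], [1.0, -0.6, -0.3, 3.2, -0.17]]
```

Tilt has built up to about 2.6° during the fast carry. I'll test whether a fast outward move and a slow return undo it.

```bash
python3 -m jog '[1,18,18,-5,0,1,25,25,-5,0,1,25,25,0,0,1,0,0,0,0,1,0,0,0,0]'
python3 plan.py 554.1 180.5 275 -45 1 10
```

```text
time: 6.95
tool_pos: [554.4, 77.6, 281.3]
tcp_rot: [3.115, 0.036, -0.794]
contact_force: [0.1, 1.2, -1.0]
grip_width: 21.9
at [554.36  77.6  281.32] rot deg [178.47   2.07 -45.51] F [ 0.1  1.2 -1. ] w 21.9 t 6.95
[[1.0, -7.4, -7.2, 0.6, -0.05], [1.0, -7.4, -7.2, 0.6, -0.05], [1.0, -7.3, -7.2, 0.6, -0.05], [1.0, -7.3, -7.2, 0.6, -0.05], [1.0, -7.3, -7.2, 0.6, -0.05], [1.0, -7.3, -7.2, 0.6, -0.05], [1.0, -7.3, -7.2, 0.6, -0.05], [1.0, -7.3, -7.2, 0.6, -0.05], [1.0, -7.3, -7.2, 0.6, -0.05], [1.0, -7.3, -7.3, 0.6, -0.05]]
```

```bash
python3 -m jog '[1,-7,-7,0,0,1,-7,-7,0,0,1,-7,-7,0,0,1,-7,-7,0,0,1,-7,-7,0,0]'
python3 -m jog '[1,0,0,-10,0,1,0,0,-10,0,1,0,0,0,0]'
python3 -m jog '[1,0,0,10,0,1,0,0,10,0,1,0,0,0,0]'
```

```text
time: 7.45
tool_pos: [554.4, 133.5, 281.7]
tcp_rot: [3.116, 0.037, -0.792]
contact_force: [0.2, 0.3, -1.4]
grip_width: 21.7
time: 7.75
tool_pos: [555.2, 136.2, 303.6]
tcp_rot: [3.116, 0.037, -0.788]
contact_force: [0.0, -1.1, -1.2]
grip_width: 21.7
time: 8.05
tool_pos: [554.2, 135.3, 282.0]
tcp_rot: [3.116, 0.036, -0.79]
contact_force: [-0.3, -0.4, -1.4]
grip_width: 21.8
```

```bash
python3 -m jog '[1,-25,25,0,0,1,-25,25,0,0,1,0,0,0,0]'
python3 -m jog '[1,0,0,0,0,1,7,-7,0,0,1,7,-7,0,0,1,7,-7,0,0,1,7,-7,0,0]'
python3 -m jog '[1,7,-7,0,0,1,7,-7,0,0,1,0,0,0,0]'
python3 -m jog '[1,25,-25,0,0,1,25,-25,0,0,1,0,0,0,0]'
```

```text
time: 8.35
tool_pos: [480.8, 134.4, 281.5]
tcp_rot: [3.111, 0.04, -0.792]
contact_force: [-0.9, 0.4, -1.3]
grip_width: 21.7
time: 8.85
tool_pos: [525.8, 133.5, 279.3]
tcp_rot: [3.112, 0.039, -0.793]
contact_force: [-0.4, 0.1, -1.1]
grip_width: 21.9
time: 9.15
tool_pos: [551.1, 132.7, 276.1]
tcp_rot: [3.112, 0.039, -0.795]
contact_force: [-0.1, 0.3, -1.3]
grip_width: 21.7
time: 9.45
tool_pos: [623.9, 131.9, 269.7]
tcp_rot: [3.108, 0.042, -0.795]
contact_force: [-0.5, 0.2, -0.6]
grip_width: 21.8
```

```bash
f(){ grep -E "tool_pos|tcp_rot"|tr '\n' ' ';echo; }
python3 -m jog '[1,-5,5,-10,0,1,-8,8,-10,0,1,-8,8,-10,0,1,-8,8,-10,0,1,-8,8,-10,0]'|f
python3 -m jog '[1,0,0,0,0]'|f
python3 -m jog '[1,0,0,40,0]'|f
python3 -m jog '[1,0,0,40,0]'|f
python3 -m jog '[1,0,0,0,0]'|f
python3 -m jog '[1,0,0,0,0]'|f
python3 -m jog '[1,0,0,-40,0]'|f
python3 -m jog '[1,0,0,-40,0]'|f
python3 -m jog '[1,0,0,0,0]'|f
python3 -m jog '[1,0,0,0,0]'|f
```

```text
tool_pos: [568.2, 132.1, 326.2] tcp_rot: [3.106, 0.044, -0.795] 
tool_pos: [566.7, 132.5, 330.0] tcp_rot: [3.11, 0.041, -0.794] 
tool_pos: [566.5, 133.1, 296.2] tcp_rot: [3.121, 0.032, -0.793] 
tool_pos: [564.7, 133.6, 257.0] tcp_rot: [3.124, 0.029, -0.793] 
tool_pos: [561.9, 133.5, 253.1] tcp_rot: [3.117, 0.035, -0.793] 
tool_pos: [562.1, 133.6, 254.7] tcp_rot: [3.119, 0.034, -0.793] 
tool_pos: [561.4, 133.1, 291.3] tcp_rot: [3.11, 0.041, -0.793] 
tool_pos: [563.5, 132.8, 334.3] tcp_rot: [3.111, 0.04, -0.793] 
tool_pos: [565.5, 132.9, 341.9] tcp_rot: [3.121, 0.032, -0.792] 
tool_pos: [566.0, 133.0, 344.0] tcp_rot: [3.124, 0.03, -0.792]
```

Abrupt downward starts and abrupt upward stops reduce the lean, so I'll repeat them.

```bash
f(){ grep -E "tool_pos|tcp_rot"|tr '\n' ' ';echo; }
python3 -m jog '[1,0,0,45,0,1,0,0,30,0,1,0,0,20,0,1,0,0,10,0,1,0,0,0,0]'|f
python3 -m jog '[1,0,0,-10,0,1,0,0,-20,0,1,0,0,-30,0,1,0,0,-40,0,1,0,0,0,0]'|f
python3 -m jog '[1,0,0,0,0]'|f
python3 -m jog '[1,0,0,45,0,1,0,0,30,0,1,0,0,20,0,1,0,0,10,0,1,0,0,0,0]'|f
python3 -m jog '[1,0,0,-10,0,1,0,0,-20,0,1,0,0,-30,0,1,0,0,-40,0,1,0,0,0,0]'|f
python3 -m jog '[1,0,0,0,0]'|f
```

```text
tool_pos: [563.6, 134.0, 239.2] tcp_rot: [3.129, 0.025, -0.792] 
tool_pos: [567.5, 133.0, 351.0] tcp_rot: [3.136, 0.019, -0.792] 
tool_pos: [567.8, 133.0, 353.0] tcp_rot: [3.138, 0.017, -0.792] 
tool_pos: [567.1, 134.2, 247.9] tcp_rot: [-3.139, 0.013, -0.792] 
tool_pos: [568.9, 133.1, 359.7] tcp_rot: [-3.133, 0.008, -0.792] 
tool_pos: [569.1, 133.1, 361.7] tcp_rot: [-3.13, 0.006, -0.792]
```

The tilt is now about 0.7°. I'll return slowly.

```bash
f(){ grep -E "tool_pos|tcp_rot"|tr '\n' ' ';echo; }
python3 -m jog '[1,-2,-2,8,0,1,-6,-3,9,0,1,-6,-5,9,0,1,-6,-5,9,0,1,-6,-5,9,0]'|f
python3 -m jog '[1,-6,-5,9,0,1,-4,-4,9,0,1,-2,-2,7,0,1,0,0,3,0,1,0,0,0,0]'|f
python3 plan.py 554.1 180.5 268 -45 1 3
```

```text
tool_pos: [564.2, 168.2, 313.6] tcp_rot: [-3.132, 0.007, -0.793] 
tool_pos: [562.2, 188.2, 279.8] tcp_rot: [-3.137, 0.01, -0.79] 
at [562.21 188.18 279.81] rot deg [-179.72    0.58  -45.29] F [-0.   0.1 -0.7] w 21.8 t 14.05
[[1.0, -0.1, 3.7, 3.9, -0.1], [1.0, -0.1, 3.7, 3.9, -0.1], [1.0, -0.1, 3.7, 3.9, -0.1]]
```

```bash
f(){ grep -E "tool_pos|tcp_rot"|tr '\n' ' ';echo; }
python3 -m jog '[1,0,3,5,0,1,0,4,5,0,1,0,3,2,0,1,0,0,0,0,1,0,0,0,0]'|f
python3 - <<'E'
from h import *
for n in("top","side"):
    p,d=capture(n);np.save(f"pics/{n}3.npy",d);cv2.imwrite(f"pics/{n}3.png",p[:,:,::-1])
a=cv2.imread("pics/top3.png");b=cv2.imread("pics/side3.png")
z=lambda im,x,y,w,h,k:cv2.resize(im[y:y+h,x:x+w],(w*k,h*k),interpolation=cv2.INTER_CUBIC)
cv2.imwrite("pics/crop3.png",np.hstack([z(a,170,225,80,100,5),z(b,250,145,80,100,5)]))
E
python3 plan.py 554.1 180.5 268 -45 1 3
```

```text
tool_pos: [555.0, 179.4, 268.0] tcp_rot: [-3.135, 0.009, -0.792] 
at [555.07 179.55 268.01] rot deg [-179.62    0.49  -45.38] F [ 0.4  0.3 -1. ] w 21.6 t 14.65
[[1.0, -0.5, 0.0, 0.0, -0.13], [1.0, -0.5, 0.0, 0.0, -0.13], [1.0, -0.5, 0.0, 0.0, -0.13]]
```

View pics/crop3.png

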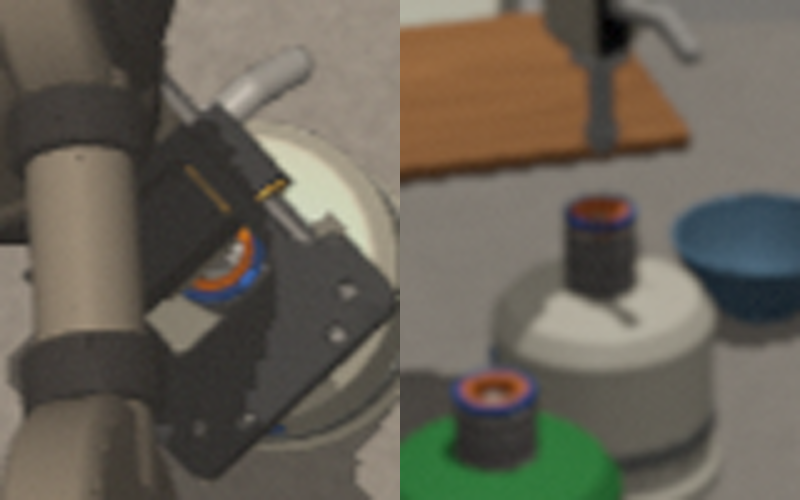

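In the side crop (right half), the nose bead hangs at about (290,172) over the collar at about (290,186). The top view is mostly hidden by the gripper. Checking columns numerically.

```bash
python3 - <<'E'
from h import *
b=cv2.imread("pics/side3.png");g=b.astype(int).max(2)
for r in range(158,177,2): print(r,g[r,280:302].tolist())
h=cv2.cvtColor(b,cv2.COLOR_BGR2HSV)
m=(((h[...,0]<16)|(h[...,0]>105))&(h[...,1]>80)&(h[...,2]>50)).astype(np.uint8);mm=np.zeros_like(m);mm[180:195,278:305]=m[180:195,278:305]
ys,xs=np.nonzero(mm);print("ring",xs.min(),xs.max(),ys.min(),ys.max())
o=np.array([554.5,180,0])
for zz in(144,150,154,160,186,194,200,220): print(zz,proj("side",[554.1,180.5,zz]))
d=np.load("pics/side3.npy");S=cloud("side",d)
print(S[165,287:294].round(1).tolist(),S[170,286:294].round(1).tolist(),)
E
```

```text
158 [137, 137, 138, 132, 125, 115, 102, 84, 76, 66, 67, 70, 80, 99, 114, 125, 130, 131, 130, 127, 126, 125]
160 [140, 140, 140, 141, 142, 140, 129, 105, 77, 64, 64, 70, 95, 123, 137, 139, 135, 135, 131, 129, 128, 127]
162 [140, 140, 141, 141, 142, 140, 129, 103, 76, 64, 63, 70, 92, 119, 132, 134, 133, 131, 132, 132, 132, 129]
164 [141, 140, 138, 138, 138, 137, 130, 109, 79, 66, 67, 70, 91, 116, 130, 133, 134, 134, 135, 136, 136, 136]
166 [135, 134, 133, 132, 133, 133, 129, 111, 81, 66, 64, 69, 93, 119, 133, 138, 136, 137, 137, 137, 136, 136]
168 [136, 135, 136, 136, 137, 136, 128, 108, 78, 65, 66, 69, 87, 114, 130, 133, 134, 133, 135, 134, 133, 134]
170 [136, 135, 134, 135, 133, 131, 116, 90, 71, 67, 66, 69, 75, 99, 120, 133, 136, 137, 138, 137, 139, 137]
172 [135, 136, 138, 137, 137, 132, 116, 88, 69, 65, 65, 65, 72, 95, 115, 125, 126, 128, 129, 126, 124, 123]
174 [125, 125, 124, 121, 117, 109, 100, 86, 73, 64, 62, 61, 65, 73, 80, 78, 76, 74, 71, 72, 71, 72]
176 [71, 72, 68, 69, 69, 68, 73, 73, 72, 71, 71, 72, 84, 92, 95, 97, 96, 97, 98, 97, 102, 110]
ring 284 295 185 190
144 [289.7 190.5]
150 [289.6 188.3]
154 [289.6 186.9]
160 [289.5 184.8]
186 [289.4 175.4]
194 [289.3 172.4]
200 [289.2 170.2]
220 [289.1 162.7]
[[544.4, 634.8, 18.0], [551.3, 176.5, 215.7], [553.8, 177.5, 215.3], [556.2, 173.4, 217.1], [558.7, 176.3, 215.8], [561.2, 176.4, 215.7], [563.6, 179.4, 214.4]] [[541.1, 592.4, 18.5], [548.5, 180.6, 200.6], [560.8, -1058.7, 748.8], [553.5, 173.3, 203.7], [556.0, 169.6, 205.4], [558.5, 170.9, 204.7], [561.0, 175.9, 202.5], [563.4, 171.6, 204.4]]
```

```bash
python3 - <<'E'
from h import *
d=np.load("pics/top3.npy");P=cloud("top",d);t=cv2.imread("pics/top3.png")
sub=P[232:250,210:235].reshape(-1,3);s=(sub[:,2]>245)&(sub[:,2]<285)&(sub[:,0]>575)
q=sub[s];print(len(q),q.min(0),q.max(0))
l=cv2.fitLine(q[:,:2].astype(np.float32),cv2.DIST_HUBER,0,.01,.01).ravel();print(l,np.degrees(np.arctan2(l[1],l[0])))
# midline by bins along tool x, TCP-relative
a=np.radians(-45.4);X=np.array([np.cos(a),np.sin(a)]);Y=np.array([np.sin(a),-np.cos(a)])
r=q[:,:2]-[555.07,179.55];u=r@X;v=r@Y
for k in range(20,80,6):
    m=(u>=k)&(u<k+6)
    if m.sum()>2: print(k,m.sum(),v[m].min().round(1),v[m].max().round(1),q[m][:,2].mean().round(1))
E
```

```text
149 [578.34013217 130.83410746 255.9966576 ] [604.36005281 160.5468502  276.36492547]
[  0.71463865  -0.6994938  590.66315    142.0603    ] -44.3864
32 5 -6.1 -1.5 272.0
38 31 -4.7 5.3 272.6
44 32 -5.5 5.7 272.4
50 30 -5.9 5.7 268.5
56 32 -6.5 4.9 263.5
62 19 -5.9 4.8 259.6
```

The camera's tube midline agrees with the TCP to about 0.2 mm. Now I'll make a small correction and descend to just above the mouth.

```bash
python3 -m jog '[1,-0.5,0.5,3,0,1,0,0,6,0,1,0,0,6,0,1,0,0,4,0,1,0,0,0,0]'
python3 plan.py 554.3 179.4 240 -45 1 3
```

```text
time: 15.15
tool_pos: [554.3, 180.0, 247.1]
tcp_rot: [-3.135, 0.009, -0.792]
contact_force: [-0.9, -0.1, -0.7]
grip_width: 21.8
at [554.31 180.02 247.15] rot deg [-179.62    0.49  -45.36] F [-0.9 -0.1 -0.7] w 21.8 t 15.15
[[1.0, 0.1, 0.1, 2.4, -0.12], [1.0, 0.1, 0.1, 2.4, -0.12], [1.0, 0.1, 0.1, 2.4, -0.12]]
```

```bash
python3 -m jog '[1,0.3,0.3,3,0,1,0,0,3,0,1,0,0,3,0,1,0,0,0,0]'
python3 - <<'E'
from h import *
p,d=capture("side");cv2.imwrite("pics/side4.png",p[:,:,::-1])
cv2.imwrite("pics/crop4.png",cv2.resize(p[145:215,250:330,::-1],(800,700)[:2] if 0 else (640,560),interpolation=cv2.INTER_CUBIC))
E
```

```text
time: 15.55
tool_pos: [554.4, 179.7, 237.2]
tcp_rot: [-3.135, 0.009, -0.792]
contact_force: [-0.8, 0.2, -0.7]
grip_width: 21.9
```

View pics/crop4.png

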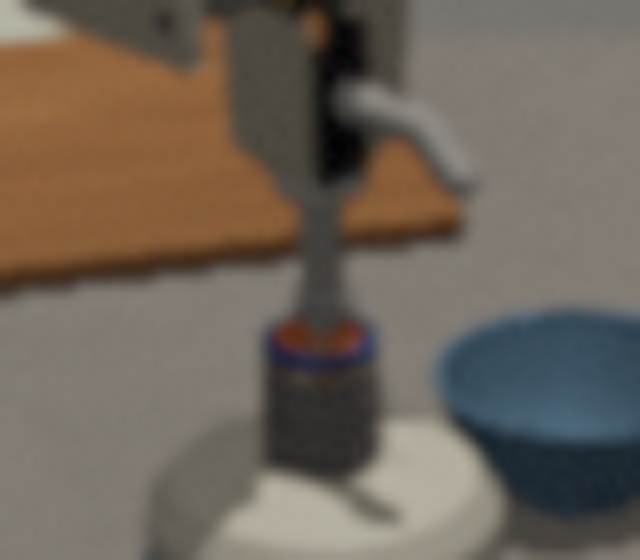

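The nose tip at about (290,187) is centred over the mouth, inside the orange ring. I'll descend gently and watch the force.

```bash
f(){ grep -E "tool_pos|tcp_rot|force"|tr '\n' ' ';echo; }
python3 -m jog '[1,0,0,2,0,1,0,0,2,0,1,0,0,2,0]'|f
python3 -m jog '[1,0,0,2,0,1,0,0,2,0]'|f
python3 -m jog '[1,0,0,0,0]'|f
```

```text
tool_pos: [554.8, 179.9, 231.7] tcp_rot: [-3.134, 0.008, -0.792] contact_force: [0.3, 0.2, -1.5] 
tool_pos: [554.8, 180.0, 227.5] tcp_rot: [-3.133, 0.008, -0.792] contact_force: [-0.6, 1.6, 1.9] 
tool_pos: [554.4, 180.1, 227.1] tcp_rot: [-3.134, 0.009, -0.792] contact_force: [-1.2, 0.6, -1.2]
```

```bash
f(){ grep -E "tool_pos|tcp_rot|force"|tr '\n' ' ';echo; }
python3 -m jog '[1,0,0,2,0]'|f
python3 -m jog '[1,0,0,2,0]'|f
python3 -m jog '[1,0,0,2,0]'|f
python3 -m jog '[1,0,0,0,0]'|f
```

```text
tool_pos: [554.4, 180.3, 225.2] tcp_rot: [-3.134, 0.009, -0.791] contact_force: [0.3, 0.8, -0.4] 
tool_pos: [554.3, 180.4, 223.2] tcp_rot: [-3.134, 0.009, -0.791] contact_force: [-1.4, 0.7, 2.0] 
tool_pos: [554.4, 180.5, 221.5] tcp_rot: [-3.133, 0.009, -0.791] contact_force: [-1.6, 1.2, 3.6] 
tool_pos: [554.3, 180.6, 221.5] tcp_rot: [-3.133, 0.009, -0.791] contact_force: [-1.4, -0.7, -0.6]
```

```bash
f(){ grep -E "tool_pos|tcp_rot|force"|tr '\n' ' ';echo; }
python3 -m jog '[1,0.2,0.2,2,0]'|f
python3 -m jog '[1,0.2,0.2,2,0]'|f
python3 -m jog '[1,0,0,2,0]'|f
python3 -m jog '[1,0,0,0,0]'|f
```

```text
tool_pos: [554.5, 180.5, 220.0] tcp_rot: [-3.132, 0.008, -0.791] contact_force: [-1.9, 1.3, 4.7] 
tool_pos: [554.6, 180.5, 218.6] tcp_rot: [-3.131, 0.008, -0.791] contact_force: [-3.4, 1.3, 10.0] 
tool_pos: [554.7, 180.6, 217.8] tcp_rot: [-3.13, 0.008, -0.791] contact_force: [-5.2, 0.8, 12.2] 
tool_pos: [554.4, 180.6, 217.9] tcp_rot: [-3.13, 0.008, -0.791] contact_force: [-1.5, 0.5, -0.8]
```

```bash
f(){ grep -E "tool_pos|tcp_rot|force"|tr '\n' ' ';echo; }
python3 -m jog '[1,-0.4,0.4,2,0]'|f
python3 -m jog '[1,0,0,2.5,0]'|f
python3 -m jog '[1,0,0,2.5,0]'|f
python3 - <<'E'
from h import *
p,d=capture("side");cv2.imwrite("pics/side5.png",p[:,:,::-1])
cv2.imwrite("pics/crop5.png",cv2.resize(p[145:215,250:330,::-1],(640,560),interpolation=cv2.INTER_CUBIC))
E
```

```text
tool_pos: [554.4, 180.7, 217.1] tcp_rot: [-3.128, 0.006, -0.791] contact_force: [-3.2, 0.2, 12.4] 
tool_pos: [554.6, 180.8, 216.3] tcp_rot: [-3.127, 0.005, -0.791] contact_force: [-6.5, -0.6, 15.6] 
tool_pos: [554.5, 180.8, 215.5] tcp_rot: [-3.126, 0.005, -0.791] contact_force: [-6.8, 0.1, 4.5]
```

View pics/crop5.png

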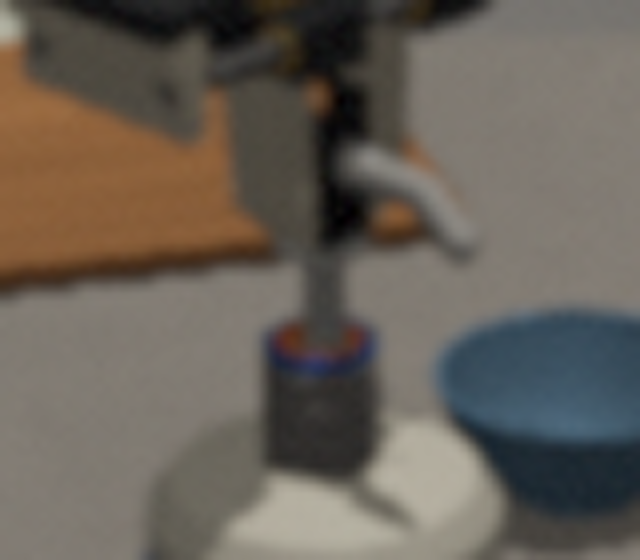

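The spout is seated in the mouth and the collar height is unchanged. The force peaked at 15.6 N and then fell to 4.5 N, which fits the jaws spreading. Continuing.

```bash
f(){ grep -E "tool_pos|tcp_rot|force"|tr '\n' ' ';echo; }
python3 -m jog '[1,0,0,2,0]'|f
python3 -m jog '[1,0,0,2,0]'|f
python3 -m jog '[1,0,0,2,0]'|f
```

```text
tool_pos: [554.2, 180.8, 213.1] tcp_rot: [-3.126, 0.005, -0.791] contact_force: [-1.8, 0.4, 4.7] 
tool_pos: [554.2, 180.8, 211.5] tcp_rot: [-3.126, 0.004, -0.791] contact_force: [-3.5, -0.0, 5.5] 
tool_pos: [554.1, 180.7, 209.8] tcp_rot: [-3.126, 0.004, -0.791] contact_force: [-2.7, 0.2, 6.0]
```

```bash
f(){ grep -E "tool_pos|tcp_rot|force"|tr '\n' ' ';echo; }
python3 -m jog '[1,0,0,1.5,0]'|f
python3 -m jog '[1,0,0,1.5,0]'|f
python3 -m jog '[1,0,0,1.5,0]'|f
```

```text
tool_pos: [554.1, 180.7, 208.5] tcp_rot: [-3.125, 0.004, -0.791] contact_force: [-3.5, 0.8, 5.6] 
tool_pos: [554.0, 180.7, 207.2] tcp_rot: [-3.125, 0.004, -0.791] contact_force: [-2.9, 0.3, 4.5] 
tool_pos: [553.9, 180.7, 205.6] tcp_rot: [-3.125, 0.004, -0.791] contact_force: [-2.3, 0.0, 1.2]
```

Snapped: the force fell to 1.2 N. I'll go on until I feel the floor gently.

```bash
f(){ grep -E "tool_pos|tcp_rot|force"|tr '\n' ' ';echo; }
python3 -m jog '[1,0,0,1.5,0]'|f
python3 -m jog '[1,0,0,1.2,0]'|f
python3 -m jog '[1,0,0,1,0]'|f
```

```text
tool_pos: [553.8, 180.7, 203.7] tcp_rot: [-3.126, 0.004, -0.791] contact_force: [-1.9, 1.5, 0.7] 
tool_pos: [553.7, 180.8, 202.0] tcp_rot: [-3.126, 0.005, -0.791] contact_force: [-2.0, -0.3, 9.4] 
tool_pos: [553.8, 180.7, 201.9] tcp_rot: [-3.126, 0.004, -0.791] contact_force: [-6.1, -0.1, 17.0]
```

The floor is at TCP z≈202, which gives s≈8 mm. Resting there, then tugging up gently.

```bash
f(){ grep -E "tool_pos|tcp_rot|force"|tr '\n' ' ';echo; }
python3 -m jog '[1,0,0,0,0,1,0,0,0,0]'|f
python3 -m jog '[1,0.3,0,-2,0]'|f
python3 -m jog '[1,0,0,-2,0]'|f
python3 -m jog '[1,0,0,-1.5,0]'|f
python3 -m jog '[1,0,0,-1.5,0]'|f
python3 -m jog '[1,0,0,-1.5,0]'|f
```

```text
tool_pos: [553.7, 180.7, 202.0] tcp_rot: [-3.126, 0.004, -0.791] contact_force: [-1.6, 1.4, 2.3] 
tool_pos: [553.5, 180.5, 203.1] tcp_rot: [-3.127, 0.005, -0.791] contact_force: [-1.4, 1.4, -3.3] 
tool_pos: [553.3, 180.5, 204.4] tcp_rot: [-3.128, 0.006, -0.791] contact_force: [0.8, 2.6, -3.3] 
tool_pos: [553.3, 180.6, 205.4] tcp_rot: [-3.128, 0.006, -0.791] contact_force: [-0.2, 0.2, -3.4] 
tool_pos: [553.3, 180.5, 206.4] tcp_rot: [-3.129, 0.007, -0.791] contact_force: [0.9, 0.5, -7.4] 
tool_pos: [553.3, 180.5, 207.3] tcp_rot: [-3.129, 0.007, -0.791] contact_force: [1.1, 1.7, -7.0]
```

Caught at about 206, now drawing with about 7 N.

```bash
f(){ grep -E "tool_pos|tcp_rot|force"|tr '\n' ' ';echo; }
python3 -m jog '[1,0,0,-1.5,0]'|f
python3 -m jog '[1,0,0,-1.5,0]'|f
python3 -m jog '[1,0,0,-1.5,0]'|f
python3 -m jog '[1,0,0,-1.5,0]'|f
python3 -m jog '[1,0,0,-1.5,0]'|f
```

```text
tool_pos: [553.2, 180.5, 208.3] tcp_rot: [-3.13, 0.008, -0.791] contact_force: [0.9, 2.0, -7.5] 
tool_pos: [553.3, 180.5, 209.6] tcp_rot: [-3.13, 0.008, -0.791] contact_force: [0.8, 1.9, -6.8] 
tool_pos: [553.3, 180.5, 211.0] tcp_rot: [-3.13, 0.008, -0.791] contact_force: [-0.2, 1.8, -7.0] 
tool_pos: [553.2, 180.5, 212.3] tcp_rot: [-3.13, 0.008, -0.791] contact_force: [2.0, 1.9, -18.6] 
tool_pos: [553.1, 180.5, 212.4] tcp_rot: [-3.131, 0.009, -0.791] contact_force: [4.9, 3.1, -24.9]
```

The hard stop came at 212.4, 10 mm above the floor as specified. I'll relax and check the picture before releasing.

```bash
f(){ grep -E "tool_pos|tcp_rot|force"|tr '\n' ' ';echo; }
python3 -m jog '[1,0,0,0,0,1,0,0,0,0]'|f
python3 - <<'E'
from h import *
p,d=capture("side");cv2.imwrite("pics/side6.png",p[:,:,::-1])
cv2.imwrite("pics/crop6.png",cv2.resize(p[145:215,250:330,::-1],(640,560),interpolation=cv2.INTER_CUBIC))
E
```

```text
tool_pos: [553.0, 180.4, 212.2] tcp_rot: [-3.132, 0.009, -0.791] contact_force: [1.4, 2.1, -8.3]
```

View pics/crop6.png

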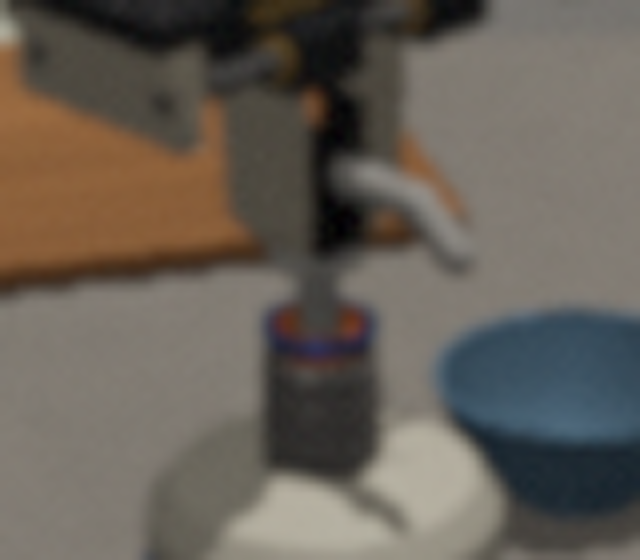

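The collar ring now sits about 2 px higher, at (290,186), with a grey band below it, so it is drawn up. Releasing and retreating straight up.

```bash
f(){ grep -E "tool_pos|tcp_rot|force|width"|tr '\n' ' ';echo; }
python3 -m jog '[0,0,0,0.3,0,0,0,0,0,0,0,0,0,0,0,0,0,0,0,0,0,0,0,0,0]'|f
python3 -m jog '[0,0,0,0,0,0,0,0,0,0,0,0,0,0,0,0,0,0,0,0,0,0,0,0,0]'|f
```

```text
tool_pos: [555.0, 179.6, 217.2] tcp_rot: [-3.126, 0.002, -0.791] contact_force: [0.4, -0.3, -0.8] grip_width: 57.2 
tool_pos: [555.1, 179.5, 217.6] tcp_rot: [-3.125, 0.002, -0.791] contact_force: [-0.4, -0.5, 0.7] grip_width: 91.3
```

```bash
f(){ grep -E "tool_pos|tcp_rot|force|width"|tr '\n' ' ';echo; }
python3 -m jog '[0,0,0,-8,0,0,0,0,-15,0,0,0,0,-20,0,0,0,0,-25,0,0,0,0,-25,0]'|f
python3 -m jog '[0,-10,10,-20,0,0,-20,20,-10,0,0,-20,20,0,0,0,-20,20,0,0,0,-20,20,0,0]'|f
python3 -m jog '[0,-15,15,0,0,0,-8,8,0,0,0,0,0,0,0,0,0,0,0,0]'|f
python3 - <<'E'
from h import *
p,d=capture("side");cv2.imwrite("pics/side7.png",p[:,:,::-1])
t,d=capture("top");cv2.imwrite("pics/top7.png",t[:,:,::-1]);np.save("pics/top7.npy",d)
cv2.imwrite("pics/crop7.png",np.hstack([cv2.resize(p[140:220,250:330,::-1],(400,400),interpolation=cv2.INTER_CUBIC),cv2.resize(t[235:315,180:260,::-1],(400,400),interpolation=cv2.INTER_CUBIC)]))
P=cloud("top",d);q=P[235:315,180:262].reshape(-1,3);s=(q[:,2]>206)&(q[:,2]<216);print(s.sum(),q[s].mean(0).round(1) if s.any() else 0,cv2.minAreaRect(q[s][:,:2].astype(np.float32)))
s=(q[:,2]>190)&(q[:,2]<225);print(np.percentile(q[s][:,2],[10,50,90]))
E
```

```text
tool_pos: [552.6, 178.0, 311.5] tcp_rot: [-3.132, 0.007, -0.791] contact_force: [0.4, 0.2, 0.3] grip_width: 92.1 
tool_pos: [425.0, 178.1, 348.2] tcp_rot: [-3.122, -0.0, -0.793] contact_force: [-0.1, 0.6, 0.6] grip_width: 92.0 
tool_pos: [389.2, 178.5, 350.8] tcp_rot: [-3.118, -0.003, -0.792] contact_force: [0.3, -0.6, -0.1] grip_width: 91.8 
134 [575.1 154.  212.5] ((570.5596923828125, 161.61585998535156), (15.805567741394043, 74.71539306640625), 51.672122955322266)
[205.05762997 217.64890356 220.96711383]
```

View pics/crop7.png

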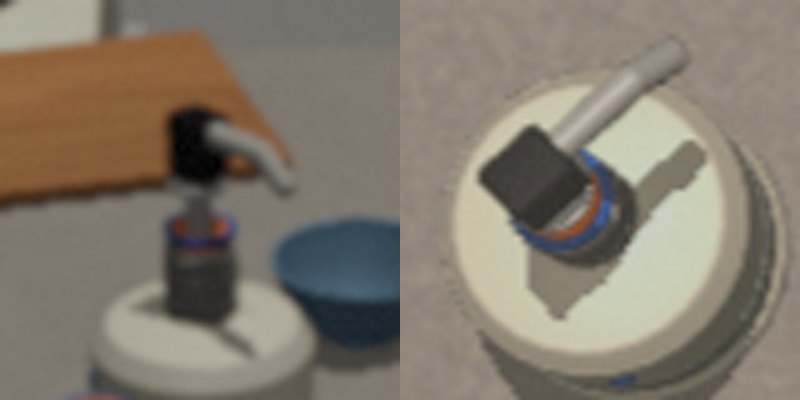

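View pics/side7.png

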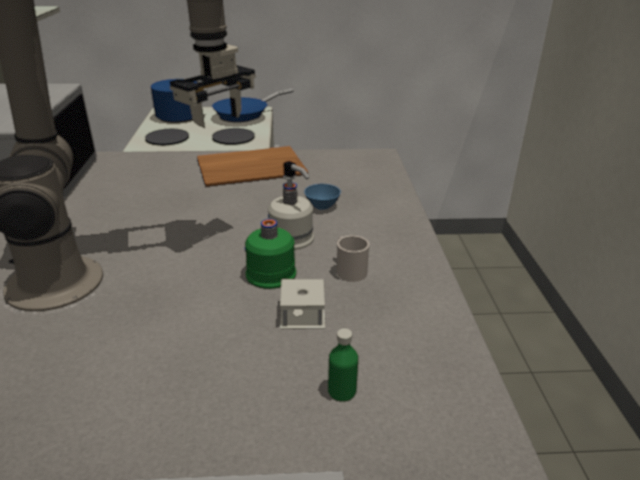

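```bash
python3 - <<'E'
from h import *
t=cv2.imread("pics/top7.png");P=cloud("top",np.load("pics/top7.npy"))
m=(P[...,2]>213)&(t.max(2)<80);m[:235]=0;m[300:]=0;m[:,:185]=0;m[:,250:]=0
q=P[m];r=cv2.minAreaRect(q[:,:2].astype(np.float32));print(m.sum(),q.mean(0).round(1),r)
A=np.c_[q[:,:2],np.ones(len(q))];
print(get_obs()["contact_force"],get_obs()["time"])
E
```

```text
191 [552.3 175.8 228.3] ((490.2558288574219, 92.32352447509766), (236.62001037597656, 25.44229507446289), 53.66651916503906)
[ 0.1869157  -0.14799687  0.35342399] 22.2
```

```bash
python3 - <<'E'
from h import *
t=cv2.imread("pics/top7.png");P=cloud("top",np.load("pics/top7.npy"))
m=(P[...,2]>213)&(P[...,2]<228)&(t.max(2)<80);m[:235]=0;m[300:]=0;m[:,:185]=0;m[:,250:]=0
m=cv2.morphologyEx(m.astype(np.uint8),cv2.MORPH_OPEN,np.ones((3,3)))>0
q=P[m];print(m.sum(),np.median(q,0).round(1),cv2.minAreaRect(q[:,:2].astype(np.float32)))
E
```

```text
184 [553.8 177.8 219.8] ((554.0733032226562, 178.24310302734375), (20.451345443725586, 23.566951751708984), 42.303009033203125)
```

The block top is at 219.8 mm, so the nose is about 20 mm over the port. The lean is about 0.02 rad. Handing in.

```bash
python3 -c "from plant import close_job;print(close_job())"
```

```text
the job is handed in; nothing more can be done
None
```

The spout is standing locked in the white filter with the blue collar drawn up, and I've handed the job in after about 22 s of the 72 s allowed. No verdict was reported.

**Pushing in:** I lifted the spout from the stand and pushed it nose down into the fitting. The wrist force peaked at about 16 N as the jaws spread. It fell to 1 N at the snap and reached 17 N on the socket floor, which puts s at about 8 mm.

**Drawing the collar up:** The tug needed about 7 N and stopped hard 10 mm above the floor, as described. My last pull there reached 25 N, under the 35 N limit but more than the gentle tug needed.

**Last checks, after letting go:**
- **Height:** the block top is at 219.8 mm, so the nose is about 20 mm over the port, under the 24.5 mm limit.
- **Upright:** the block top is about 2 mm off the filter's axis, a lean of about 0.02 rad.
- **Collar:** the pictures show it raised.
- **Bystanders and arm:** the mug, bowl and soap bottle look unmoved in the side picture. I did not measure them. The arm is clear of everything.

**What went wrong on the way:** The fast carry tilted the tool by about 2.6°. I worked that down to about 0.7° with vertical moves before pushing in. I also had to redo one of my own depth measurements because stray readings spoiled it.

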